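# Pump up the pre-spotting sprayer

### The job

Pump up the pressure sprayer so it is ready for spotting garments: push its black knob all the way down with your fingertips and let it spring back, again and again, until the brass pressure pin beside the neck pops fully out. Only push the knob: never pick up or shift the sprayer, keep off the pin, and leave everything else on the table as it stands. At the end the knob must be back up.

Things in the scene. Friction and masses are not known exactly. Their poses are not given: they have to be found in the camera images.
- sprayer: A loose 1.5-litre pump-up pressure sprayer standing on the table, about 1.2 kg: white round tank 124 mm across and 150 mm high, grey screw collar, black pump head 56 mm across up to 194 mm above the table. Origin: centre of its underside; z up. A spout with brass nozzle points along its own -x (to 92 mm from the axis, 182 mm high), a carrying handle along its +x (to 101 mm), the pressure pin stands on its +y side.
- knob_top (a point): Centre of the top of the black mushroom-shaped pump knob on the sprayer's vertical axis, moving with it: 246 mm above the table with the knob up, 218 mm with the knob fully down. The knob is 48 mm across, its top nearly flat over the middle 40 mm, on a steel rod 12 mm thick.
- pump (a joint): How far the pump knob is pushed down, in m: 0 = up (at rest), 0.028 = fully down. Its spring returns it by itself in about 0.3 s when it is let go; it takes about 5 N to start and 12 to 17 N to push fully down, more when pushed fast. Partial strokes pump less; it pumps again only after rising.
- pin (a joint): How far the brass pressure pin has come out, in m: 0 = in, 0.012 = fully out. It starts in and stays in (within 0.002) until the tank has enough pressure, then pops out at once and stays out. How much pressure is in the tank at the start differs and cannot be seen: about 4 to 8 full strokes are needed. Pressure is kept between strokes. Strokes after the pin is out do nothing more and do no harm.
- pin_tip (a point): Centre of the top of the brass pressure pin, 10 mm across, which rises out of a black round housing (18 mm across, top 150 mm above the table) on the tank's shoulder, 49 mm from the sprayer's axis on its +y side; 151.5 mm above the table when in, 163.5 mm when fully out.
- stamp_long: Bystander near the sprayer: wooden hand stamp, 64 x 28 mm foot, 68 mm tall, upright. Origin: centre of its underside.
- stamp_short: Bystander near the sprayer: wooden hand stamp, 34 x 28 mm foot, 68 mm tall, upright. Origin: centre of its underside.
- ink_pad: Bystander near the sprayer: closed flat ink-pad case, 70 x 110 x 18 mm. Origin: centre of its underside.
- carton: Bystander near the sprayer: small white carton, 65 x 100 x 75 mm. Origin: centre of its underside.
- trigger_bottle: Bystander: clear bottle with white trigger head, 72 mm across, 208 mm tall. Origin: centre of its underside.
- soap_dispenser: Bystander: white soap dispenser bottle with a bent white spout head, 68 mm across, 188 mm tall; not the sprayer. Origin: centre of its underside.
- tape_roll: Bystander: roll of clear tape lying flat, 100 mm across, 48 mm high. Origin: centre of its underside.
- marker: Bystander: marker pen lying flat, 140 mm long, 17 mm thick. Origin: on its underside, 50 mm from its plain end and 90 mm from its capped end.

How it is judged:
On the way, in this order (a step that is already met when the one before it is completed fails the run):
1. the knob is pushed down in a proper stroke (value of joint pump above 0.015 m).
2. the knob is let back up (value of joint pump below 0.006 m), for 0.05 s.
3. the pin is fully out (value of joint pin above 0.0105 m), for 0.1 s.
At the end, for the whole second after the job is handed in: The pin is out by at least 10.5 of its 12 mm, the knob is back up (within 4 mm), and the sprayer stands upright, at rest, within 40 mm of where it stood (value of joint pin above 0.0105 m and value of joint pump below 0.004 m and distance of sprayer from where it was at the start of the episode below 0.04 m and angle between sprayer's own z axis and vertical below 0.05 rad and linear speed of sprayer below 0.02 m/s); the robot touches nothing.
It fails at once if the sprayer is lifted or tipped (height (world z) of sprayer above 0.012 m or angle between sprayer's own z axis and vertical above 0.15 rad).
It fails at once if the sprayer is shoved more than 60 mm (distance of sprayer from where it was at the start of the episode above 0.06 m).
It fails at once if the fingers push or pull the pin (contact force between the fingers and pin above 1 N).
It fails at once if a bystander is moved more than 30 mm (distance of any of stamp_long, stamp_short, ink_pad, carton, trigger_bottle, soap_dispenser, tape_roll, marker from where it was at the start of the episode above 0.03 m).
It fails at once if a bystander is knocked over (angle between any of stamp_long, stamp_short, carton, trigger_bottle, soap_dispenser's own z axis and vertical above 0.5 rad).
It also fails if it takes over 54 s, if anything falls off the work surface, if the arm or the gripper's body presses on something with over 40 N, if the wrist force passes 120 N, or if a joint passes its speed limit or range.

### The arm

A 6-joint arm with a two-finger parallel gripper is mounted at the origin on the work surface. World frame = base frame: x ahead of the robot, y to its left, z up, the work surface at z = 0. Lengths are in m, angles in rad, forces in N, time in s.
With the tool pointing down it reaches from about 0.25 to 0.775 m from the base axis. Payload 4 kg.
Tool frame: the origin (TCP) lies midway between the tips of the shut fingers; the grasp point (between the pads) lies 19 mm behind it; z points along the fingers, x is the direction in which the jaws open and shut, and the axes are right-handed (so a half turn about z gives the same grasp; the last joint's range is limited). The gripper opens to 94 mm and grips with 3 to 60 N. Pads are 16 mm wide; open, the fingers measure 119 mm over their backs; the gripper's body (75 mm by 177 mm) begins 78 mm behind the grasp point.
Start: joints at [1.121, 0.087, 1.371, -0, 1.684, -0.103], TCP at [0.187, 0.517, 0.206] pointing down, gripper open.
Joint ranges: [-3.1, 3.1], [-0.76, 2.03], [0.27, 2.55], [-1.08, 4.22], [0.17, 2.65], [-2.57, 2.57]. Speed limits (rad/s): [2.79, 2.79, 3.14, 3.14, 3.14, 3.14].

### API

Orientations are given as a unit quaternion [w, x, y, z].
In Python, from station import env, camera, camera_model, find_in gives the robot as it stands.
- The arm moves only by the tool carry_out, never from a script. Its argument "deltas" is a list of rows, each a list of 3 entries, a list of its own where there are three numbers: the opening, from -1 (shut) to 1 (fully open), then the shift along the world's x, y, z normalised to -1 to 1, where 1 is 0.8 m, then the turn, a rotation vector about the world's x, y, z normalised to -1 to 1, where 1 is 60 degrees. A call has 1 to 10 rows; each row is the pose to reach, as a shift and turn from the pose commanded when the call began; what a row does not reach only later rows make up. A row lasts 1/12 s, in which the tool goes at most 41.7 mm and 7.16 degrees, less where a joint would pass 70% of its speed; a pose out of reach is approached as far as the arm can. A call with a number of a shift or a turn outside -1 to 1 is refused whole. A call with a gripper value outside its range is refused whole. The fingers move at their own pace and stop on an object; "grip_force" is the grip in N (left out, the last holds). Time passes only in rows, so rows that repeat a pose let the fingers close. It gives the time, the measured TCP pose, the force and the opening at its end, in the units of the state.
- env.get_obs(): the state, without advancing time (a new reading comes with each control period).
- camera(name): name is "scene" or "top" or "wrist"; returns (picture, depth): 384x512x3 uint8, blue, green, red; 384x512 float32, m along the optical axis (not along the pixel's ray), 0 where there is no reading.
- camera_model(name): a dict with "fx", "fy", "cx", "cy" (pixels), "origin" and "orientation" of the camera in the world; the wrist camera has in their place "mount" (4x4, takes a point from camera to tool coordinates, whose origin is the TCP and whose axes are the tool frame's). Camera axes: x right, y up, looking along -z (the intrinsics and any distortion apply to the point x, -y, -z); pixel columns grow to the right and rows downward; lengths in m; the calibration is good to about 2 mm. A picture is of the moment at which its call begins: read the wrist's pose just before it. camera_model takes no time and is no camera call.
- env.close_job(): hands the job in, once; it reports no verdict.
Trained networks look in the newest picture that a camera, given by its name, has taken for a name from the list of things; names that differ only in an ending like _2 or _b are one class to them, and where a whole thing is asked for, a point or a joint stands for the part that bears it (a point fixed in the world has none). Each returns a list of dicts, best first, with "conf" (0 to 1); they miss things now and then, are a little off and sometimes report something else, mostly with a low value. They report only what shows in the picture. A call takes as long as a camera call.
- find_in(target, camera): "bbox" ([centre column, centre row, width, height] in pixels, round what is visible of it).
The state is a dict: "t": time; "joint_pos": joint angles; "joint_vel": joint speeds; "joint_efforts": joint torques, N m; "eef_pos": TCP position; "tcp_rot": TCP orientation; "force": force on the tool from outside, world axes, zero at the start; "moment": the same for the moment, N m; "opening": opening from 0.0 (shut) to 1.0 (fully open).
Only numpy, scipy, OpenCV 4.12 (cv2) and the standard library are available. Lean on these libraries where they do the work, as an engineer would, in place of code of your own. Each camera call takes 0.05 s, during which the arm holds its last target.

## Working session

There is one attempt and no reset: what is moved stays moved. The work goes in short steps, Python scripts to look and compute and a tool call to move; the robot and the scene stay as the last step left them, time stands still between calls to the robot, and variables do not carry over. Pictures are saved under pics/ and viewed, and the job is handed in when it is done.

Besides the shell and the picture viewer there is one more tool, called after "Emit:" as name(argument=value, ...) on one line, values as JSON. carry_out: Moves the arm, as the interface text tells. Its arguments: {"type":"object","properties":{"deltas":{"type":"array","items":{"type":"array"}},"grip_force":{"type":"number"}},"required":["deltas"]}

```bash
mkdir -p pics; cat > h.py <<'E'
import numpy as np, cv2
from station import env, camera, camera_model, find_in
from scipy.spatial.transform import Rotation as R
def shot(n,f):
    p,d=camera(n); cv2.imwrite('pics/'+f,p); np.save('pics/'+f+'.npy',d); return p,d
def world(n,d):
    m=camera_model(n); h,w=d.shape
    u,v=np.meshgrid(np.arange(w),np.arange(h))
    pc=np.stack([(u-m['cx'])/m['fx']*d,-(v-m['cy'])/m['fy']*d,-d],-1)
    q=m['orientation']; 
    r=R.from_quat([q[1],q[2],q[3],q[0]]).as_matrix()
    return pc@r.T+np.array(m['origin'])
E
python3 - <<'E'
from h import *
for n in('scene','top'):
    p,d=shot(n,n+'0.png'); print({k:v for k,v in camera_model(n).items()})
    for t in('sprayer','knob_top','pin'):
        print(n,t,find_in(t,n)[:3])
print(env.get_obs())
E
```

```text
{'fx': 425.2679037363191, 'fy': 425.2679037363191, 'cx': 259.0361729797672, 'cy': 190.79571191389672, 'origin': array([1.37594762, 0.94107271, 1.27311642]), 'orientation': array([0.31656081, 0.13609015, 0.39101382, 0.85345001])}
scene sprayer [{'bbox': [283.5, 225.1, 37.7, 60.0], 'conf': 0.83}, {'bbox': [382.2, 275.9, 21.2, 32.0], 'conf': 0.34}]
scene knob_top []
scene pin [{'bbox': [383.0, 276.4, 19.8, 29.7], 'conf': 0.33}]
{'fx': 416.139748149394, 'fy': 416.139748149394, 'cx': 258.52689482858676, 'cy': 193.55249371421272, 'origin': array([ 0.30003936, -0.03095032,  1.48669271]), 'orientation': array([-0.69112075, -0.07423824,  0.07662874,  0.71482084])}
top sprayer [{'bbox': [209.6, 194.8, 39.0, 48.7], 'conf': 0.89}]
top knob_top [{'bbox': [207.8, 191.2, 18.4, 14.8], 'conf': 0.56}]
top pin []
{'t': 0.4, 'joint_pos': array([ 1.12090674e+00,  8.73114033e-02,  1.37091862e+00, -6.11704909e-07,
        1.68363797e+00, -1.03063129e-01]), 'joint_vel': array([ 0.00101047, -0.00174416, -0.00414822, -0.00089453, -0.00018914,
        0.00168808]), 'joint_efforts': array([-9.76364790e-04, -3.39514303e+01, -3.02111328e+01,  7.17576477e-02,
        2.58044520e-02, -5.66661947e-05]), 'eef_pos': array([0.18690602, 0.51718849, 0.20533389]), 'tcp_rot': array([ 6.73443713e-05,  8.18509310e-01,  5.74493246e-01, -1.20077198e-04]), 'force': array([ 0.58466885, -0.76019753,  0.11690138]), 'moment': array([ 0.09399314, -0.02883582,  0.03503278]), 'opening': 0.9983389734229953}
```

```bash
python3 - <<'E'
from h import *
for n,(c,r) in(('scene',(283,225)),('top',(208,192))):
    p=cv2.imread(f'pics/{n}0.png'); d=np.load(f'pics/{n}0.png.npy'); W=world(n,d)
    crop=p[r-60:r+60,c-80:c+80]; cv2.imwrite(f'pics/{n}0c.png',cv2.resize(crop,None,fx=5,fy=5,interpolation=2))
    m=np.zeros(d.shape,bool); m[r-45:r+45,c-45:c+45]=1
    for lo,hi in((.236,.26),(.186,.2),(.14,.17)):
        k=m&(W[...,2]>lo)&(W[...,2]<hi)&(d>0); print(n,lo,k.sum(),W[k].mean(0).round(4),np.median(W[k],0).round(4),W[k].min(0).round(3),W[k].max(0).round(3))
E
```

```text
scene 0.236 108 [0.5896 0.1282 0.2452] [0.5894 0.1283 0.2457] [0.564 0.104 0.236] [0.611 0.148 0.252]
scene 0.186 161 [0.5948 0.1315 0.1938] [0.5957 0.1328 0.194 ] [0.508 0.075 0.186] [0.667 0.179 0.2  ]
scene 0.14 194 [0.6035 0.1499 0.1527] [0.603  0.1552 0.1504] [0.541 0.086 0.14 ] [0.674 0.181 0.17 ]
top 0.236 190 [0.5878 0.1213 0.2461] [0.5877 0.1204 0.2462] [0.565 0.099 0.237] [0.613 0.146 0.254]
top 0.186 218 [0.5653 0.1077 0.1937] [0.5645 0.1017 0.1942] [0.51  0.071 0.186] [0.657 0.169 0.2  ]
top 0.14 176 [0.5738 0.1229 0.1524] [0.5671 0.1236 0.1482] [0.545 0.077 0.14 ] [0.637 0.171 0.17 ]
```

View pics/top0.png

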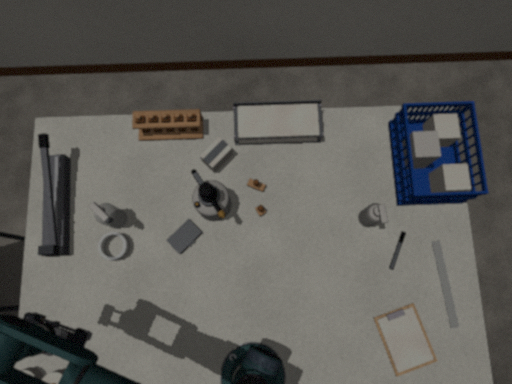

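View pics/scene0.png

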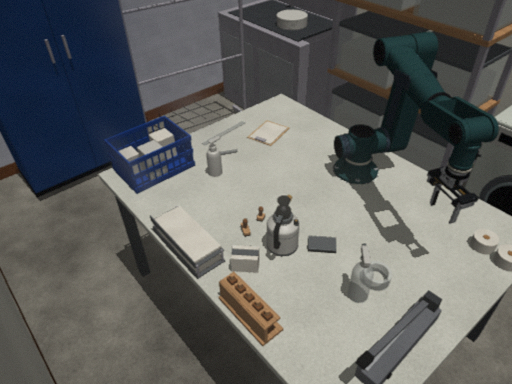

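View pics/top0c.png

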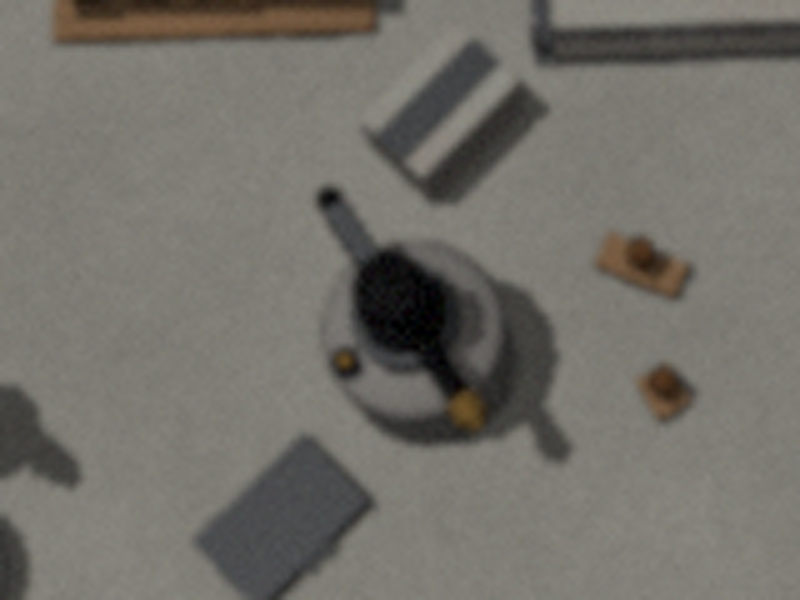

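View pics/scene0c.png

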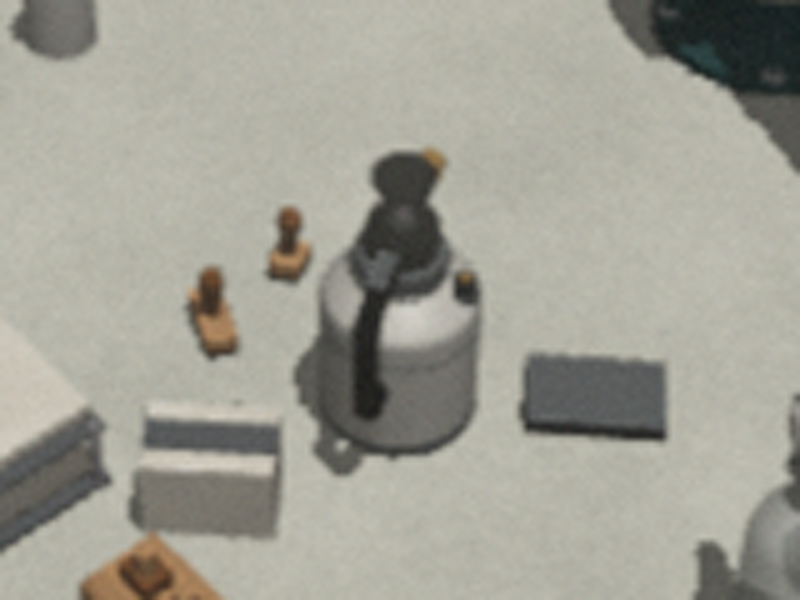

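The sprayer is clear in both views: knob at top (208,191) and scene (283,215). It stands at about (0.588, 0.124), knob height 0.246, which matches. I'll raise the arm and go above it with the fingers shut.

Emit:
carry_out(deltas=[[-1,[0,0,0.05],[0,0,0]],[-1,[0,0,0.1],[0,0,0]],[-1,[0,0,0.15],[0,0,0]],[-1,[0,0,0.16],[0,0,0]],[-1,[0.036,-0.035,0.16],[0,0,0]],[-1,[0.072,-0.07,0.16],[0,0,0]],[-1,[0.108,-0.105,0.16],[0,0,0]],[-1,[0.144,-0.14,0.16],[0,0,0]],[-1,[0.18,-0.176,0.16],[0,0,0]],[-1,[0.216,-0.211,0.16],[0,0,0]]], grip_force=20)

```text
t: 1.23
eef_pos: [0.3607, 0.3469, 0.3335]
tcp_rot: [-0.0, 0.818, 0.575, 0.0]
force: [0.6, 0.2, 1.0]
opening: 0.33
```

Emit:
carry_out(deltas=[[-1,[0.036,-0.035,0],[0,0,0]],[-1,[0.072,-0.07,0],[0,0,0]],[-1,[0.108,-0.105,0],[0,0,0]],[-1,[0.144,-0.14,0],[0,0,0]],[-1,[0.18,-0.176,0],[0,0,0]],[-1,[0.216,-0.211,0],[0,0,0]],[-1,[0.252,-0.247,0],[0,0,0]],[-1,[0.285,-0.28,0],[0,0,0]],[-1,[0.285,-0.28,0],[0,0,0]],[-1,[0.285,-0.28,0],[0,0,0]]])

```text
t: 2.07
eef_pos: [0.5886, 0.1229, 0.3317]
tcp_rot: [-0.001, 0.819, 0.573, -0.001]
force: [0.3, 0.7, -0.3]
opening: 0.003
```

```bash
python3 - <<'E'
from h import *
o=env.get_obs(); print(o['eef_pos'],o['tcp_rot'],o['opening'],o['force'],o['t'])
p,d=shot('wrist','w1.png'); m=camera_model('wrist'); M=np.array(m['mount']); print(M.round(3))
q=o['tcp_rot']; Rt=R.from_quat([q[1],q[2],q[3],q[0]]).as_matrix()
h,w=d.shape;u,v=np.meshgrid(np.arange(w),np.arange(h))
pc=np.stack([(u-m['cx'])/m['fx']*d,-(v-m['cy'])/m['fy']*d,-d],-1)
W=(pc@M[:3,:3].T+M[:3,3])@Rt.T+o['eef_pos']
for lo,hi in((.238,.256),(.189,.2),(.14,.17)):
    k=(W[...,2]>lo)&(W[...,2]<hi)&(d>0)&(np.hypot(W[...,0]-.588,W[...,1]-.124)<.12)
    if k.sum(): print(lo,k.sum(),W[k].mean(0),np.percentile(W[k],1,0),np.percentile(W[k],99,0))
E
```

```text
[0.58864219 0.12288388 0.33167349] [-0.00087256  0.8194508   0.57314762 -0.001198  ] 0.003469990089622316 [ 0.34805501  0.6644825  -0.32847378] 2.0667
[[ 1.    -0.    -0.    -0.   ]
 [-0.    -0.965 -0.261 -0.075]
 [-0.     0.261 -0.965 -0.179]
 [ 0.     0.     0.     1.   ]]
0.238 2478 [0.58723505 0.12170657 0.24471313] [0.5660083  0.09918524 0.23959946] [0.61003464 0.14356139 0.24686002]
0.189 1954 [0.57237405 0.11683965 0.19346642] [0.51515373 0.07296948 0.189099  ] [0.64399483 0.15854519 0.19985055]
0.14 1245 [0.57374155 0.14019067 0.15878187] [0.55215279 0.08689359 0.1400829 ] [0.66155045 0.1761258  0.16918219]
```

View pics/w1.png

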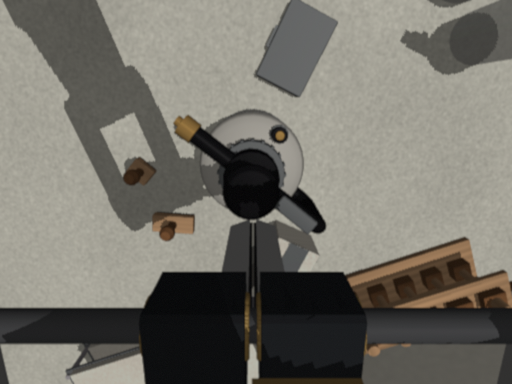

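The wrist view shows the knob at (251,183), the pin still in at (280,134), and the fingers lined up with the knob. First stroke.

Emit:
carry_out(deltas=[[-1,[0,-0.001,-0.05],[0,0,0]],[-1,[0,-0.001,-0.1],[0,0,0]],[-1,[0,-0.001,-0.115],[0,0,0]],[-1,[0,-0.001,-0.13],[0,0,0]],[-1,[0,-0.001,-0.141],[0,0,0]],[-1,[0,-0.001,-0.146],[0,0,0]],[-1,[0,-0.001,-0.146],[0,0,0]]])

```text
t: 2.7
eef_pos: [0.5865, 0.1252, 0.2216]
tcp_rot: [0.001, 0.818, 0.575, 0.001]
force: [-4.3, 0.0, 10.0]
opening: 0.004
```

Emit:
carry_out(deltas=[[-1,[0,0,-0.004],[0,0,0]],[-1,[0,0,-0.006],[0,0,0]],[-1,[0,0,-0.006],[0,0,0]]])

```text
t: 2.95
eef_pos: [0.5869, 0.1252, 0.2186]
tcp_rot: [0.001, 0.818, 0.575, 0.002]
force: [-5.2, 0.5, 13.2]
opening: 0.003
```

Emit:
carry_out(deltas=[[-1,[0,0,0.025],[0,0,0]],[-1,[0,0,0.05],[0,0,0]],[-1,[0,0,0.05],[0,0,0]],[-1,[0,0,0.05],[0,0,0]],[-1,[0,0,0.05],[0,0,0]],[-1,[0,0,0.02],[0,0,0]],[-1,[0,0,0.005],[0,0,0]],[-1,[0,0,-0.004],[0,0,0]],[-1,[0,0,-0.004],[0,0,0]],[-1,[0,0,-0.004],[0,0,0]]])

```text
t: 3.78
eef_pos: [0.5891, 0.1244, 0.2178]
tcp_rot: [0.003, 0.818, 0.575, 0.005]
force: [-5.0, 0.2, 27.3]
opening: 0.003
```

```bash
python3 - <<'E'
from h import *
o=env.get_obs(); print(o['eef_pos'],o['force'],o['t'])
p,d=shot('wrist','w2.png'); cv2.imwrite('pics/w2c.png',cv2.resize(p[40:260,120:380],None,fx=2.5,fy=2.5))
E
```

```text
[0.58907085 0.12441    0.21784076] [-4.99955912  0.22417789 27.32362309] 3.7833
```

View pics/w2c.png

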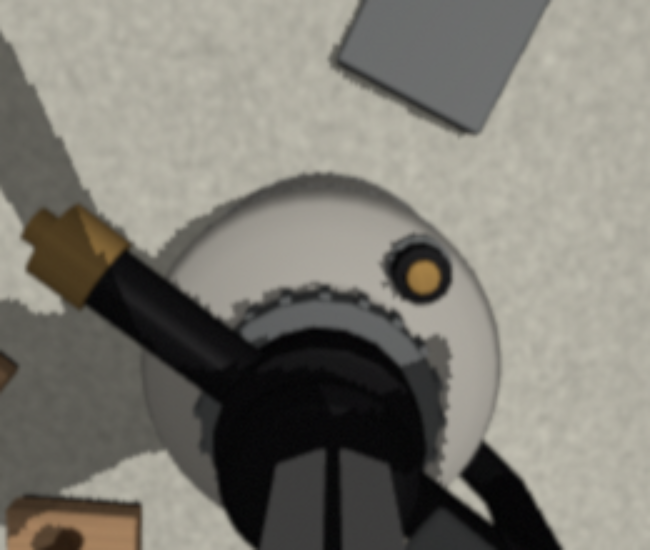

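The second stroke bottomed out (z 0.218, 27 N). The pin at (425,275) in the crop is still in. I'll keep going.

Emit:
carry_out(deltas=[[-1,[0,0,0.03],[0,0,0]],[-1,[0,0,0.054],[0,0,0]],[-1,[0,0,0.054],[0,0,0]],[-1,[0,0,0.054],[0,0,0]],[-1,[0,0,0.054],[0,0,0]],[-1,[0,0,0.024],[0,0,0]],[-1,[0,0,0.009],[0,0,0]],[-1,[0,0,0],[0,0,0]],[-1,[0,0,0],[0,0,0]],[-1,[0,0,0],[0,0,0]]])

```text
t: 4.67
eef_pos: [0.5885, 0.1238, 0.2178]
tcp_rot: [0.003, 0.818, 0.575, 0.005]
force: [-7.4, -1.5, 31.5]
opening: 0.008
```

Emit:
carry_out(deltas=[[-1,[0,0,0.03],[0,0,0]],[-1,[0,0,0.054],[0,0,0]],[-1,[0,0,0.054],[0,0,0]],[-1,[0,0,0.054],[0,0,0]],[-1,[0,0,0.054],[0,0,0]],[-1,[0,0,0.024],[0,0,0]],[-1,[0,0,0.009],[0,0,0]],[-1,[0,0,0],[0,0,0]],[-1,[0,0,0],[0,0,0]],[-1,[0,0,0],[0,0,0]]])

```text
t: 5.5
eef_pos: [0.5883, 0.1237, 0.2179]
tcp_rot: [0.003, 0.818, 0.575, 0.004]
force: [-8.5, -1.6, 31.4]
opening: 0.007
```

```bash
python3 - <<'E'
from h import *
o=env.get_obs(); print(o['eef_pos'],o['force'],o['t'])
p,d=shot('wrist','w3.png'); cv2.imwrite('pics/w3c.png',cv2.resize(p[40:260,120:380],None,fx=2.5,fy=2.5))
E
```

```text
[0.58831859 0.12373952 0.21787068] [-8.49571067 -1.61776943 31.36478037] 5.5
```

View pics/w3c.png

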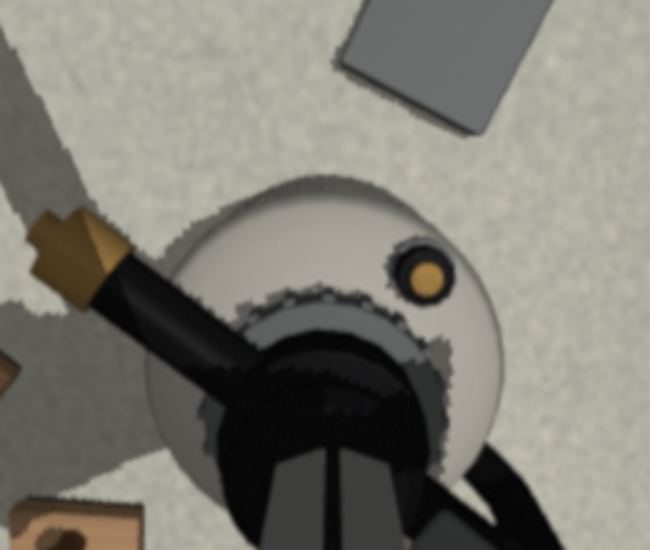

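Still in after four strokes, at crop (428,278), and the sprayer hasn't moved. I'll do two more.

Emit:
carry_out(deltas=[[-1,[0,0,0.03],[0,0,0]],[-1,[0,0,0.054],[0,0,0]],[-1,[0,0,0.054],[0,0,0]],[-1,[0,0,0.054],[0,0,0]],[-1,[0,0,0.054],[0,0,0]],[-1,[0,0,0.024],[0,0,0]],[-1,[0,0,0.009],[0,0,0]],[-1,[0,0,0],[0,0,0]],[-1,[0,0,0],[0,0,0]],[-1,[0,0,0],[0,0,0]]])

```text
t: 6.38
eef_pos: [0.5883, 0.1237, 0.2178]
tcp_rot: [0.003, 0.818, 0.575, 0.004]
force: [-8.5, -1.9, 31.2]
opening: 0.002
```

Emit:
carry_out(deltas=[[-1,[0,0,0.03],[0,0,0]],[-1,[0,0,0.054],[0,0,0]],[-1,[0,0,0.054],[0,0,0]],[-1,[0,0,0.054],[0,0,0]],[-1,[0,0,0.054],[0,0,0]],[-1,[0,0,0.024],[0,0,0]],[-1,[0,0,0.009],[0,0,0]],[-1,[0,0,0],[0,0,0]],[-1,[0,0,0],[0,0,0]],[-1,[0,0,0],[0,0,0]]])

```text
t: 7.22
eef_pos: [0.5883, 0.1237, 0.2178]
tcp_rot: [0.003, 0.818, 0.575, 0.004]
force: [-7.8, -1.5, 31.8]
opening: 0.002
```

```bash
python3 - <<'E'
from h import *
o=env.get_obs(); print(o['eef_pos'],o['force'],o['t'])
p,d=shot('wrist','w4.png'); cv2.imwrite('pics/w4c.png',cv2.resize(p[40:260,120:380],None,fx=2.5,fy=2.5))
E
```

```text
[0.58828516 0.12370985 0.21783168] [-7.81651356 -1.50262501 31.7800796 ] 7.2167
```

View pics/w4c.png

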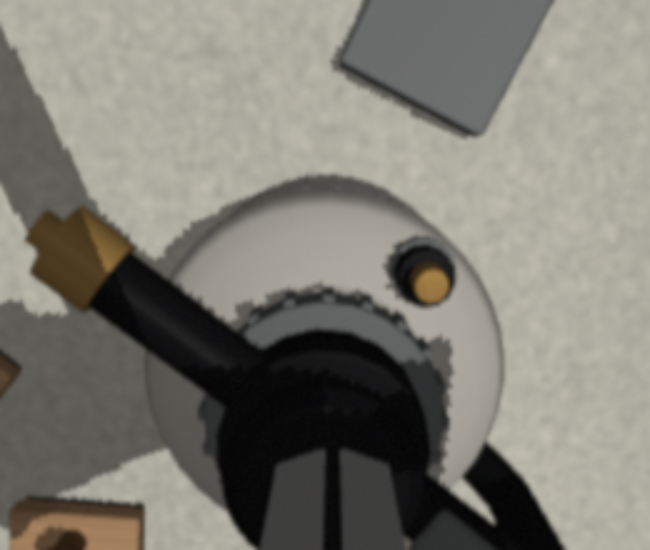

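The pin now shows its side and has moved to crop (432,284), so it looks popped. I'll withdraw straight up and measure.

Emit:
carry_out(deltas=[[-1,[0,0,0.03],[0,0,0]],[-1,[0,0,0.06],[0,0,0]],[-1,[0,0,0.1],[0,0,0]],[-1,[0,0,0.14],[0,0,0]],[-1,[0,0,0.15],[0,0,0]],[-1,[0,0,0.15],[0,0,0]],[-1,[0,0,0.15],[0,0,0]]])

```text
t: 7.85
eef_pos: [0.5875, 0.1237, 0.326]
tcp_rot: [-0.001, 0.818, 0.575, -0.002]
force: [0.2, 0.2, -1.1]
opening: 0.007
```

```bash
python3 - <<'E'
from h import *
o=env.get_obs(); print(o['eef_pos'],o['force'],o['t'])
p,d=shot('wrist','w5.png'); m=camera_model('wrist'); M=np.array(m['mount'])
q=o['tcp_rot']; Rt=R.from_quat([q[1],q[2],q[3],q[0]]).as_matrix()
h,w=d.shape;u,v=np.meshgrid(np.arange(w),np.arange(h))
pc=np.stack([(u-m['cx'])/m['fx']*d,-(v-m['cy'])/m['fy']*d,-d],-1)
W=(pc@M[:3,:3].T+M[:3,3])@Rt.T+o['eef_pos']
k=(W[...,2]>.236)&(W[...,2]<.26)&(np.hypot(W[...,0]-.588,W[...,1]-.122)<.04)
print('knob',k.sum(),W[k].mean(0),np.median(W[k][:,2]))
hsv=cv2.cvtColor(p,cv2.COLOR_BGR2HSV)
g=(hsv[...,1]>110)&(hsv[...,2]>70)&(hsv[...,0]>10)&(hsv[...,0]<30)&(abs(u-280)<20)&(abs(v-134)<20)
print('pin',g.sum(),np.median(W[g],0),np.percentile(W[g][:,2],[10,50,90]),u[g].mean(),v[g].mean())
cv2.imwrite('pics/w5c.png',cv2.resize(p[40:260,120:380],None,fx=2.5,fy=2.5))
E
```

```text
[0.58754228 0.12366764 0.32597809] [ 0.24239398  0.18505174 -1.11678972] 7.85
knob 2528 [0.58667983 0.12197915 0.24469944] 0.24513736389932114
pin 84 [0.56268172 0.16289428 0.16308873] [0.15813979 0.16308873 0.1643416 ] 280.67857142857144 138.4047619047619
```

View pics/w5c.png

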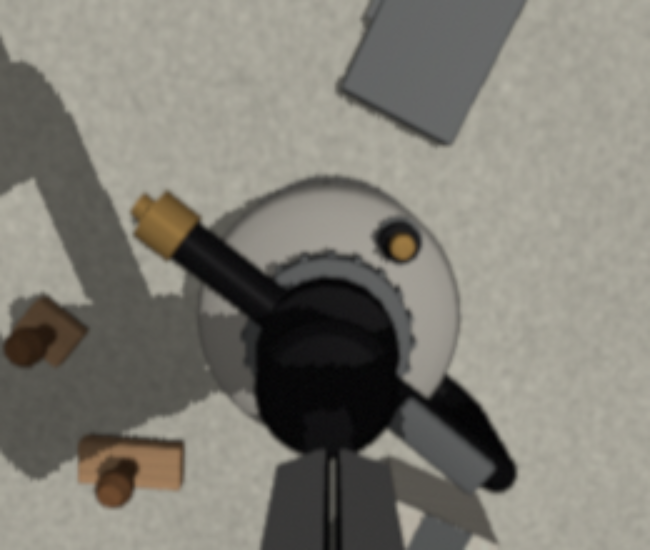

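Pin top is at 0.163 m, and the knob is back at 0.245 m. I'll check that pin reading against the first wrist picture, then hand in.

```bash
python3 - <<'E'
from h import *
p=cv2.imread('pics/w1.png');d=np.load('pics/w1.png.npy'); m=camera_model('wrist'); M=np.array(m['mount'])
q=[-0.00087256,0.8194508,0.57314762,-0.001198]; Rt=R.from_quat([q[1],q[2],q[3],q[0]]).as_matrix()
h,w=d.shape;u,v=np.meshgrid(np.arange(w),np.arange(h))
pc=np.stack([(u-m['cx'])/m['fx']*d,-(v-m['cy'])/m['fy']*d,-d],-1)
W=(pc@M[:3,:3].T+M[:3,3])@Rt.T+[0.58864219,0.12288388,0.33167349]
hsv=cv2.cvtColor(p,cv2.COLOR_BGR2HSV)
g=(hsv[...,1]>110)&(hsv[...,2]>70)&(hsv[...,0]>10)&(hsv[...,0]<30)&(abs(u-280)<20)&(abs(v-134)<20)
z=np.median(W[g][:,2]);print('pin before',np.median(W[g],0))
if z<.156: print(env.close_job())
E
```

```text
pin before [0.56267009 0.16300738 0.15151736]
the job is handed in; nothing more can be done
None
```

The sprayer is pumped up and the job is handed in. I pushed the knob down six times with the shut fingertips, letting it rise between strokes, and the brass pin popped out during stroke 5 or 6.

The last checks, made with the wrist camera before handing in at about 8 s of the 54 s allowed:

| Check | Start | End | Given |
|---|---|---|---|
| Pin top height | 151.5 mm | 163.1 mm | 163.5 mm when fully out |
| Knob top height | about 245 mm | about 245 mm | 246 mm when up |

- **Sprayer position:** the knob moved by less than 1 mm, and the pin stayed at the same spot on the table.
- **Force:** the highest vertical reading I saw on the tool was about 32 N, at the bottom of the strokes.
- **Contact:** the fingers ended about 80 mm above the knob, touching nothing. I did not measure the bystanders afterwards, but those in the wrist view looked as before.

The first measurements of the knob's y position from the two fixed cameras differed by up to 8 mm, so I used the middle value, and the wrist view agreed with it to about 2 mm. The first stroke had to be completed with an extra push, because the arm sagged short of its commanded height.

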